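# Shut the equipment case and snap its draw latch

## Task

Close up the blue equipment case: push its leaning lid shut, swing the latch's steel loop down so that its bar hooks in front of the keeper on the lid, then press the red lever over until it snaps down flat and draws the case tight. Leave the other things on the desk where they are.

Things in the scene. Friction and masses are not known exactly. Their poses are not given: they have to be found in the camera images.
- case: Blue hard case (sizes in mm) 260 wide (y), 130 tall, upright on rubber feet; its rear shell is fixed to the desk. Origin on the desk under the seam of rear shell and lid, mid-width; x points from the lid through the 100 deep rear shell, z up. The 50 thick lid is hinged at the seam's foot (x 0, z 20) and leans open toward -x. Tops of both at z 130. A draw latch sits mid-width on top.
- lid (a joint): Lid hinge (rad): 0 shut, up to 0.34 open toward the case's -x. Stiff: stays where left; about 4 to 6 N near its top pushes it. Over 6 N downward on the front of its top can open it again. Below about 0.06 the loop reaches the keeper, and the latch draws it shut the rest of the way.
- lid_front (a point): Point on the lid's flat front face, mid-width, 80 above the lid hinge (30 below the lid's top); moves with the lid; x points from front to seam. The face is 260 wide; only its outer parts, 70 or more from mid-width, are clear of the latch overhead.
- lever (a joint): Red lever (rad), 24 wide, 4 thick, reaching 73 from its pivot: 0 is snapped flat along the case's +x, 1.57 upright, up to 2.1 leaning toward the lid. Stays where left. Once the loop is hooked its spring resists (a few N at the tip) until just before flat, where it snaps over centre and holds.
- pivot (a point): Lever pivot: its axis is the case's y; fixed at case x 30, z 144. The pin carrying the loop is on the lever, 20 from this pivot in direction (lever - 0.2 rad), where 0 = case +x, 1.57 = up.
- lever_tip (a point): On the lever's upper face 65 from its pivot, mid-width (the face that looks up when the lever is flat, toward the lid when it is upright); x points outward along the lever.
- loop (a joint): Hinge of the steel loop on the lever's pin (rad), relative to the lever: loop minus lever is the loop's angle above level, measured toward the lid (0 level, positive raised). Light friction: it stays where left above about 0.9 rad and sinks by its own weight below about 0.7. The loop is 50 wide, 65 from pin to the middle of its bar.
- bow (a joint): Spring stretch of the loop along its length (m): 0 slack, about 0.004 drawn tight on the keeper (limit 0.009, 5 N per mm).
- loop_bar (a point): Middle of the loop's cross bar (round, 6 thick, 50 long along y).
- tab (a point): Just above the red thumb tab (26 wide, 4 thick, bent up 0.3 rad from the loop's plane) that projects 27 beyond the loop's bar; this point is 15 beyond the bar, on the tab's upper face. Press it to swing the loop down, or pinch its sides.
- keeper (a point): Seat of the hook on the lid: the hooked bar's centre lies here, in front (-x) of the 16 wide post and under its lip, 8 above the lid's top. The lip's top is 10.5 above this point, its tip 2.5 in front of it: the bar must pass down in front of the tip (5.5 or more toward -x), to rest on the plate, 3 lower than this point.
- mug: Loose bystander: green mug (86 mm wide, 118 mm with handle, 96 mm tall), origin at the centre of its underside, about 0.2 m to the left of the case's middle; to be left alone.
- stapler: Loose bystander: red and black stapler, 152 mm long, to the right of the case, origin at the centre of its underside; to be left alone.
- calculator: Loose bystander: desk calculator, 135 x 82 mm, origin at the centre of its underside; to be left alone.

How it is judged:
By the outcome, as a careful person would: the job done as asked, in the order asked, and still so for the second after the job is handed in, with the robot touching nothing.
It also fails if it takes over 56 s, if anything falls off the work surface, if the arm or the gripper's body presses on something with over 40 N, if the wrist force passes 120 N, or if a joint passes its speed limit or range.

## Robot

A 6-joint arm with a two-finger parallel gripper is mounted at the origin on a cart in front of the work surface, level with it; the furniture and walls round the work are solid. World frame = base frame: x ahead of the robot, y to its left, z up, the work surface at z = 0. Lengths are in m, angles in rad, forces in N, time in s.
With the tool pointing down it reaches from about 0.35 to 0.975 m from the base axis. Payload 17.4 kg.
Tool frame: the origin (TCP) lies on the centre line of the jaws, within the pads' length; the fingertips stand 8 mm ahead of it and the grasp point (between the pads) lies 11 mm behind it; z points along the fingers, y is the line along which they close (so a half turn about z gives the same grasp; the last joint's range is limited). The gripper opens to 85 mm and grips with 20 to 120 N. Pads are 22 mm wide; open, the fingers measure 114 mm over their backs; the gripper's body (76 mm by 85 mm) begins 54 mm behind the grasp point. The pads swing forward as they close: fully open they stand 13 mm farther back than shut.
Start: joints at [-0.038, 0.116, 1.442, -0, 1.584, -0.038], TCP at [0.675, -0, 0.239] pointing down, gripper open.
Joint ranges: [-2.83, 2.83], [-0.83, 2.19], [0.07, 2.5], [-1.14, 4.28], [0.01, 3], [-2.97, 2.97]. Speed limits (rad/s): [1.89, 1.89, 2.22, 3.14, 3.14, 3.14].

## Interface

Orientations are given as a unit quaternion [x, y, z, w].
In Python, from workcell import sensors, eyes, finish_job gives the robot as it stands.
- The arm moves only by the tool servo_tool, never from a script. Its argument "steps" is one flat list of numbers, 7 for each row, row after row: the finger opening in m, from 0 to 0.0854, then the shift along the world's x, y, z in m, then the turn, a rotation vector about the world's x, y, z in rad. In form: [jaw, tx, ty, tz, rx, ry, rz, jaw, tx, ty, tz, rx, ry, rz, ...]. A call has 1 to 10 rows; each row shifts and turns the commanded pose from where the row before left it; what a row does not reach is not made up. A row lasts 1/10 s, in which the tool goes at most 50 mm and 8.59 degrees, less where a joint would pass 70% of its speed; a pose out of reach is approached as far as the arm can. A call is refused whole if a number of a shift passes 0.05 or a number of a turn 0.15, either way. A call with a gripper value outside its range is refused whole. The fingers move at their own pace and stop on an object; "grip_force" is the grip in N (left out, the last holds). Time passes only in rows, so rows that do not move let the fingers close. It gives the time, the measured TCP pose, the force, the opening and the grip force at its end, in the units of the state.
- sensors.read_state(): the state, without advancing time (a new reading comes with each control period).
- eyes.capture(name): name is "scene" or "side" or "wrist"; returns a dict with "img" (400x640x3 uint8, red, green, blue), "fx", "fy", "cx", "cy" (pixels), "R" (3x3) and "t" (3): a world point X has camera coordinates R X + t. Camera axes: x right, y down, z forward; pixel columns grow to the right and rows downward; lengths in m; the calibration is good to about 2 mm. The wrist camera is an equidistant fisheye: a pixel r from the principal point sees the ray r / f radians off the axis. A picture is of the moment at which its call begins. There is no depth.
- finish_job(): hands the job in; it is judged then, once.
The state is a dict: "clock": time; "qpos": joint angles; "qvel": joint speeds; "joint_efforts": joint torques, N m; "tool_pos": TCP position; "tcp_rot": TCP orientation; "ft_force": force on the tool from outside, world axes, zero at the start; "wrist_torque": the same for the moment, N m; "width": finger opening in m; "grasp_force": force on a finger pad.
Only numpy, scipy, OpenCV 4.12 (cv2) and the standard library are available. Lean on these libraries where they do the work, as an engineer would, in place of code of your own. Each camera call takes 0.05 s, during which the arm holds its last target. There are 200 camera calls.

## Working session

There is one attempt and no reset: what is moved stays moved. The work goes in short steps, Python scripts to look and compute and a tool call to move; the robot and the scene stay as the last step left them, time stands still between calls to the robot, and variables do not carry over. Pictures are saved under pics/ and viewed, at most 10 in all, crops included, and the job is handed in when it is done.

Besides the shell and the picture viewer there is one more tool, called after "Request:" as a command line: name --argument value ..., lists and objects as JSON in quotes. servo_tool: Moves the arm, as the interface text tells. Its arguments: {"type":"object","properties":{"steps":{"type":"array"},"grip_force":{"type":"number"}},"required":["steps"]}

```bash
mkdir -p pics; python3 - <<'E'
from workcell import sensors, eyes
import cv2,numpy as np,pickle
d={}
for n in("scene","side"):
    c=eyes.capture(n);d[n]=c
    cv2.imwrite(f"pics/{n}0.png",c["img"][:,:,::-1])
    print(n,c["fx"],c["fy"],c["cx"],c["cy"],np.round(c["R"],4).tolist(),np.round(c["t"],4).tolist())
pickle.dump(d,open("c0.pkl","wb"))
s=sensors.read_state();print(s)
E
```

```text
scene 516.3196914326547 516.3196914326547 323.01940536566747 204.33822109473005 [[0.7217, -0.6921, -0.0142], [-0.3528, -0.3501, -0.8677], [0.5956, 0.6312, -0.4968]] [-0.3746, 0.2956, 1.0768]
side 463.87218164978 463.87218164978 323.08063722227973 203.12862055299516 [[0.9934, -0.1129, -0.0199], [-0.0857, -0.617, -0.7823], [0.076, 0.7788, -0.6226]] [-0.5281, 0.1654, 1.1861]
{'clock': 0.1, 'qpos': array([-3.78230844e-02,  1.16436137e-01,  1.44219628e+00,  2.98537278e-05,
        1.58400411e+00, -3.78203808e-02]), 'qvel': array([-0.00063563, -0.00170174, -0.00397668,  0.00110963, -0.00021176,
        0.00012991]), 'joint_efforts': array([ 3.27868773e-03, -7.33665347e+01, -6.33786607e+01,  1.28913316e-04,
        5.13536113e-03,  3.94035328e-05]), 'tool_pos': array([ 6.74837274e-01, -9.93980699e-06,  2.38638620e-01]), 'tcp_rot': array([ 7.07107507e-01,  7.07105863e-01, -3.43898030e-04, -3.92901543e-04]), 'ft_force': array([ 0.66074199,  0.5489509 , -1.02107313]), 'wrist_torque': array([-0.02000044, -0.00514408,  0.02245203]), 'grasp_force': 0.0, 'width': 0.0854192950210854}
```

View pics/scene0.png

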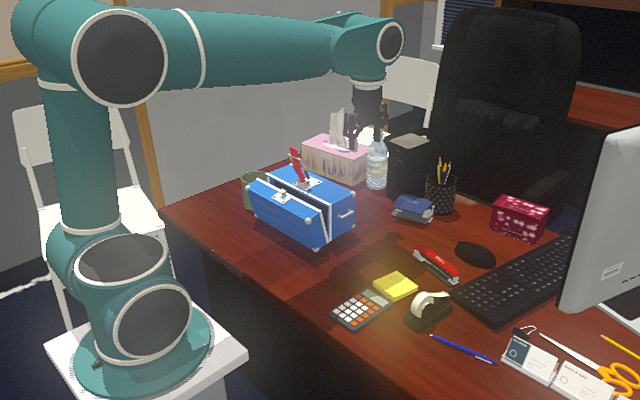

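View pics/side0.png

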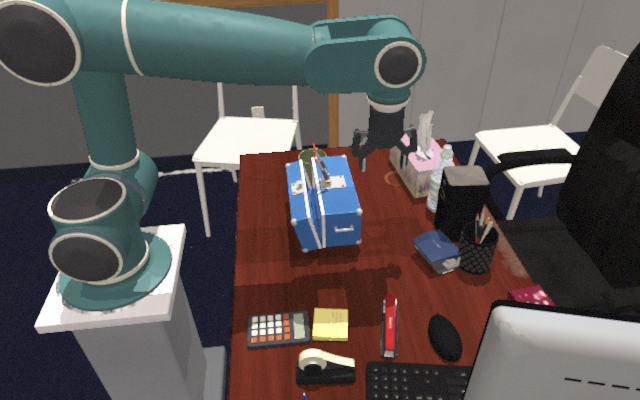

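Both show the blue case (scene about (300,205), side about (322,200)), with the lid leaning toward the robot and the red lever upright. I'll enlarge the case in both views.

```bash
python3 - <<'E'
import cv2,numpy as np,pickle
d=pickle.load(open("c0.pkl","rb"))
a=d["scene"]["img"][135:255,235:365,::-1]; b=d["side"]["img"][138:256,275:370,::-1]
A=cv2.resize(a,None,fx=5,fy=5,interpolation=cv2.INTER_CUBIC)
B=cv2.resize(b,None,fx=5,fy=5,interpolation=cv2.INTER_CUBIC)
cv2.imwrite("pics/a.png",A);cv2.imwrite("pics/b.png",B)
E
```

```text
(no output)
```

View pics/a.png

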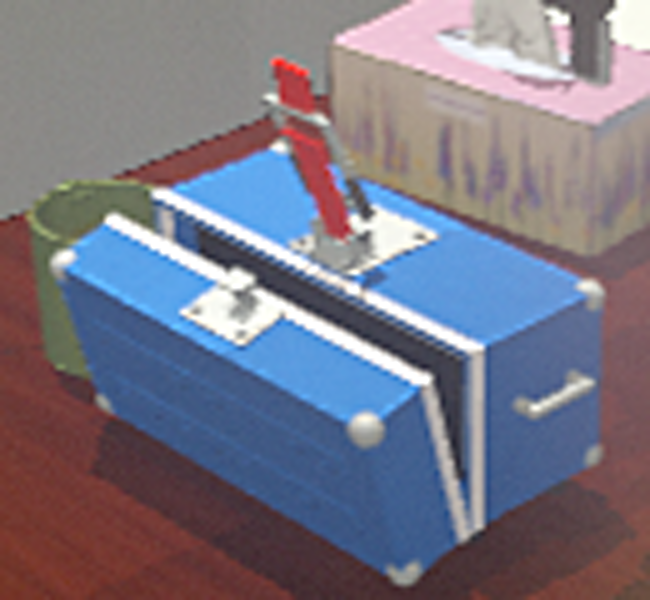

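View pics/b.png

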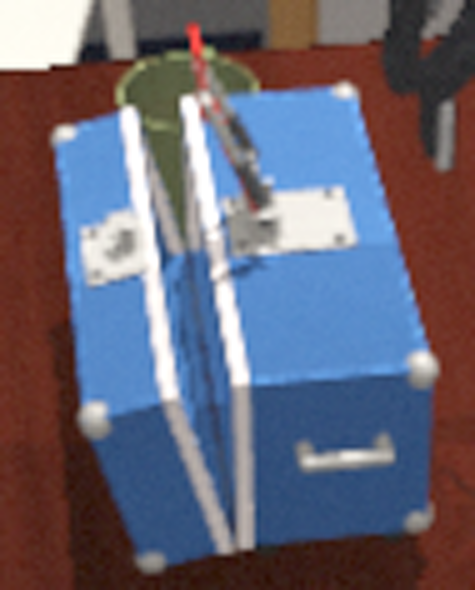

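Crops: case corners are clear (scene crop near-right seam corner (478,347), side crop (240,382)); the lever and loop stand upright with the tab end at (290,62)/(193,30). Next I'll fit the pose.

```bash
cat > h.py <<'E'
import numpy as np,pickle
from scipy.optimize import least_squares
def proj(c,X):
    p=c["R"]@np.asarray(X)+c["t"];return np.array([c["fx"]*p[0]/p[2]+c["cx"],c["fy"]*p[1]/p[2]+c["cy"]])
def lidpt(x,y,z,q): # case coords of a lid point, q open
    z=z-.02;return np.array([x*np.cos(q)-z*np.sin(q),y,.02+x*np.sin(-q)*-1*1+z*np.cos(q)]) if 0 else np.array([x*np.cos(q)-z*np.sin(q),y,.02+x*np.sin(q)+z*np.cos(q)])
def world(p,P):
    x,y,w=p;c,s=np.cos(w),np.sin(w);return np.array([x+c*P[0]-s*P[1],y+s*P[0]+c*P[1],P[2]])
def pin(l): return np.array([.03+.02*np.cos(l-.2),0,.144+.02*np.sin(l-.2)])
def bar(l,a,r=.065): return pin(l)+r*np.array([-np.cos(a),0,np.sin(a)])
def tabp(l,a,r=.015): return bar(l,a)+r*np.array([-np.cos(a+.3),0,np.sin(a+.3)])
def lev(l,r=.073): return np.array([.03+r*np.cos(l),0,.144+r*np.sin(l)])
E
python3 - <<'E'
from h import *
d=pickle.load(open("c0.pkl","rb"))
off={"scene":(235,135),"side":(275,138)}
R=lambda x,y,z:(lambda v:np.array([x,y,z]))
L=lambda x,y,z:(lambda v:lidpt(x,y,z,v[3]))
obs=[(R(0,-.13,.13),(478,347),(240,382)),(R(0,.13,.13),(162,192),(190,98)),(R(.1,-.13,.13),(592,290),(422,368)),(R(.1,.13,.13),(280,148),(343,92)),
(L(-.05,-.13,.13),(366,428),(95,418)),(L(-.05,.13,.13),(63,263),(63,133)),(L(0,-.13,.13),(428,380),(170,402)),(L(0,.13,.13),(112,220),(130,112)),(L(-.05,-.13,.02),(405,573),(150,560)),
(lambda v:tabp(v[4],v[5],.027),(290,62),(193,30)),(lambda v:bar(v[4],v[5]),(298,114),(208,97)),(lambda v:lev(v[4],0.02),(338,220),None)]
def res(v):
    r=[]
    for f,a,b in obs:
        X=world(v[:3],f(v))
        for n,o in(("scene",a),("side",b)):
            if o: r+=list(proj(d[n],X)-(np.array(off[n])+(np.array(o)+.5)/5-.5))
    return np.array(r)
s=least_squares(res,[.65,.1,0,.25,1.6,3.2-1.6],loss="soft_l1")
print(s.x.round(4));print(res(s.x).reshape(-1,2).round(1).tolist())
v=s.x
for n,P in(("lidfront",lidpt(-.05,0,.1,v[3])),("bar",bar(v[4],v[5])),("tabend",tabp(v[4],v[5],.027)),("levtip",lev(v[4]))):print(n,P.round(4),world(v[:3],P).round(4))
E
```

```text
[0.5283 0.1148 0.0041 0.2528 1.9453 1.1576]
[[-1.0, 0.9], [-1.0, 0.5], [-1.5, 0.3], [-1.3, -0.1], [2.9, -1.0], [3.0, -0.4], [1.2, -1.6], [2.4, -1.7], [-0.3, 1.2], [-2.6, 1.1], [-2.6, -0.1], [-1.9, -0.3], [1.2, -0.6], [1.9, -1.4], [1.0, -1.1], [1.2, -1.1], [0.8, 3.0], [-0.4, 2.7], [0.3, 0.6], [0.4, 1.1], [-0.0, -0.7], [-1.1, -3.3], [-0.9, -3.9]]
lidfront [-0.0684  0.      0.0849] [0.4599 0.1145 0.0849]
bar [0.0004 0.     0.2232] [0.5288 0.1148 0.2232]
tabend [-0.0026  0.      0.2501] [0.5257 0.1148 0.2501]
levtip [0.0033 0.     0.2119] [0.5316 0.1148 0.2119]
```

```bash
cat > fit.py <<'E'
from h import *
d=pickle.load(open("c0.pkl","rb"))
off={"scene":(235,135),"side":(275,138)}
R=lambda x,y,z:(lambda v:np.array([x,y,z]))
L=lambda x,y,z:(lambda v:lidpt(x,y,z,v[3]))
i=lambda v:v[6]
obs=[(R(0,-.13,.13),(478,347),(240,382)),(R(0,.13,.13),(162,192),(190,98)),(lambda v:np.array([.1-i(v),-.13+i(v),.13-i(v)]),(592,290),(422,368)),(lambda v:np.array([.1-i(v),.13-i(v),.13-i(v)]),(280,148),(343,92)),
(lambda v:lidpt(-.05+i(v),-.13+i(v),.13-i(v),v[3]),(366,428),(95,418)),(lambda v:lidpt(-.05+i(v),.13-i(v),.13-i(v),v[3]),(63,263),(63,133)),(L(0,-.13,.13),(428,380),(170,402)),(L(0,.13,.13),(112,220),(130,112)),(lambda v:lidpt(-.05+i(v),-.13+i(v),.02+i(v),v[3]),(405,573),(150,560)),
(lambda v:tabp(v[4],v[5],.027),(290,62),(193,30)),(lambda v:bar(v[4],v[5]),(298,114),(208,97)),(lambda v:lev(v[4],0.073),(302,133),None)]
def res(v):
    r=[]
    for f,a,b in obs:
        X=world(v[:3],f(v))
        for n,o in(("scene",a),("side",b)):
            if o: r+=list(proj(d[n],X)-(np.array(off[n])+(np.array(o)+.5)/5-.5))
    return np.array(r)
s=least_squares(res,[.65,.1,0,.25,1.6,1.6,.004],loss="soft_l1")
print(s.x.round(4));print(res(s.x).reshape(-1,2).round(1).tolist())
v=s.x
for n,P in(("lidfront",lidpt(-.05,0,.1,v[3])),("bar",bar(v[4],v[5])),("tabend",tabp(v[4],v[5],.027)),("levtip",lev(v[4]))):print(n,P.round(4),world(v[:3],P).round(4))
E
python3 fit.py
```

```text
[0.5286 0.1157 0.005  0.2671 1.9701 1.1632 0.0046]
[[-1.1, 0.8], [-0.9, 0.3], [-1.6, 0.2], [-1.3, -0.3], [0.2, 0.4], [0.8, -0.2], [1.0, 0.6], [1.1, 0.5], [-0.4, 1.2], [-0.7, 0.8], [-0.4, 1.1], [-0.1, 1.5], [0.7, -0.4], [1.4, -1.4], [0.4, -1.0], [0.7, -1.1], [0.4, -0.1], [0.8, -0.3], [0.1, 0.5], [0.5, 0.9], [-0.2, -0.8], [-1.1, -3.5], [-0.4, -0.6]]
lidfront [-0.0693  0.      0.084 ] [0.4593 0.1154 0.084 ]
bar [0.0003 0.     0.2233] [0.5289 0.1157 0.2233]
tabend [-0.0026  0.      0.2501] [0.526  0.1157 0.2501]
levtip [0.0016 0.     0.2113] [0.5302 0.1157 0.2113]
```

Request:
servo_tool --steps '[0,-0.046,0.004,0,0,0,0,0,-0.046,0.004,0,0,0,0,0,-0.046,0.004,0,0,0,0,0,-0.046,0.004,0,0,0,0,0,-0.046,0.004,0,0,0,0,0,-0.045,0.002,0,0,0,0,0,0,0,-0.045,0,0,0,0,0,0,-0.045,0,0,0,0,0,0,-0.044,0,0,0,0,0,0,0,0,0,0]' --grip_force 20

```text
clock: 1.1
tool_pos: [0.3973, 0.022, 0.1003]
tcp_rot: [0.707, 0.707, -0.003, -0.003]
ft_force: [0.5, 0.7, 1.4]
width: -0.0003
grasp_force: 0.0
```

Request:
servo_tool --steps '[0,0.015,0,0,0,0,0,0,0.015,0,0,0,0,0,0,0.01,0,0,0,0,0,0,0.004,0,0,0,0,0,0,0.004,0,0,0,0,0,0,0.004,0,0,0,0,0,0,0.004,0,0,0,0,0]'

```text
clock: 1.8
tool_pos: [0.4563, 0.022, 0.1072]
tcp_rot: [0.707, 0.707, -0.0, -0.0]
ft_force: [-7.0, -1.1, 5.9]
width: -0.0001
grasp_force: 3.6
```

Request:
servo_tool --steps '[0,0.003,0,0,0,0,0,0,0.003,0,0,0,0,0]'

```text
clock: 2.0
tool_pos: [0.4624, 0.022, 0.1072]
tcp_rot: [0.707, 0.707, -0.0, -0.0]
ft_force: [-9.7, -0.7, 5.5]
width: 0.0001
grasp_force: 5.5
```

Request:
servo_tool --steps '[0,0.003,0,0,0,0,0,0,0.002,0,0,0,0,0]'

```text
clock: 2.2
tool_pos: [0.4633, 0.0218, 0.1069]
tcp_rot: [0.707, 0.707, -0.004, -0.004]
ft_force: [-73.9, -3.7, 38.5]
width: -0.0002
grasp_force: 37.7
```

Request:
servo_tool --steps '[0,0.002,0,0,0,0,0]'

```text
clock: 2.3
tool_pos: [0.4636, 0.0217, 0.1067]
tcp_rot: [0.707, 0.707, -0.006, -0.006]
ft_force: [-95.1, -4.9, 49.8]
width: -0.0
grasp_force: 49.1
```

Request:
servo_tool --steps '[0,-0.015,0,0,0,0,0,0,-0.02,0,0,0,0,0,0,0,0,0.048,0,0,0,0,0,0,0.048,0,0,0,0,0,0,0.048,0,0,0,0,0,0,0.048,0,0,0,0,0.04,0,0.005,0,0,0,0,0.035,0.03,0,0,0,0,0,0.035,0.035,0,0,0,0,0,0.03,0.03,0,0,0,0]'

```text
clock: 3.3
tool_pos: [0.5755, 0.1185, 0.3039]
tcp_rot: [0.707, 0.707, 0.0, 0.0]
ft_force: [-0.4, -0.8, 0.2]
width: 0.0
grasp_force: 0.0
```

```bash
python3 - <<'E'
from workcell import sensors, eyes
import cv2,numpy as np,pickle
s=sensors.read_state();print(s["clock"],s["tool_pos"],s["ft_force"],s["width"])
d={n:eyes.capture(n) for n in("scene","side")}
pickle.dump(d,open("c1.pkl","wb"))
f=lambda i:cv2.resize(i,None,fx=5,fy=5,interpolation=cv2.INTER_CUBIC)
a=f(d["scene"]["img"][135:235,250:325,::-1]);b=f(d["side"]["img"][130:230,275:355,::-1])
cv2.imwrite("pics/c.png",np.hstack([a,b]))
E
```

```text
3.3 [0.57551406 0.11854777 0.30386427] [-0.36729649 -0.80413419  0.17463272] 1.8107431883563595e-05
```

View pics/c.png

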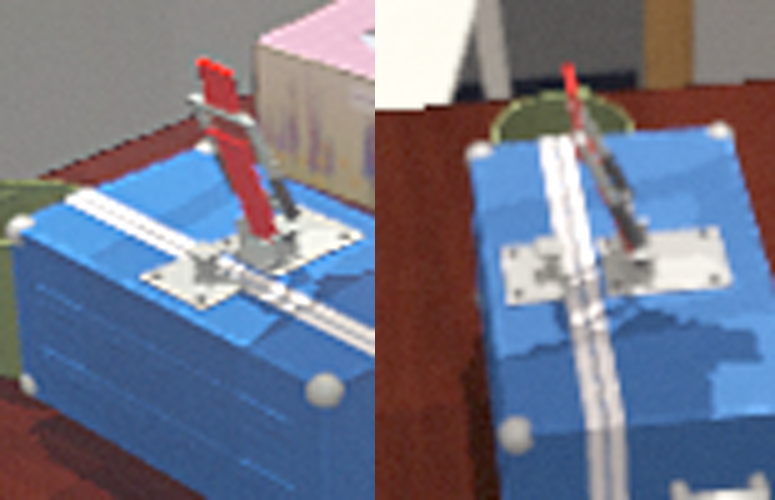

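The lid now looks shut against the shell; the loop is still standing with its tab at crop (210,65) / (568,70). Next I come down behind the tab and push it toward the lid.

Request:
servo_tool --steps '[0,0,-0.003,-0.035,0,0,0,0,0,0,-0.031,0,0,0,0,-0.015,0,0,0,0,0,0,-0.01,0,0,0,0,0,0,-0.006,0,0,0,0,0]'

```text
clock: 3.9
tool_pos: [0.5426, 0.1139, 0.2382]
tcp_rot: [0.707, 0.707, 0.001, 0.001]
ft_force: [0.6, -0.3, 1.0]
width: 0.0
grasp_force: 0.0
```

Request:
servo_tool --steps '[0,-0.006,0,0,0,0,0,0,-0.006,0,-0.001,0,0,0,0,-0.006,0,-0.002,0,0,0,0,-0.006,0,-0.003,0,0,0]'

```text
clock: 4.3
tool_pos: [0.5186, 0.114, 0.2303]
tcp_rot: [0.707, 0.707, 0.0, 0.0]
ft_force: [0.1, 0.5, -0.0]
width: 0.0001
grasp_force: 0.0
```

Request:
servo_tool --steps '[0,-0.008,0,-0.003,0,0,0,0,-0.008,0,-0.004,0,0,0,0,-0.008,0,-0.005,0,0,0,0,-0.008,0,-0.006,0,0,0,0,-0.006,0,-0.006,0,0,0]'

```text
clock: 4.8
tool_pos: [0.4802, 0.114, 0.2057]
tcp_rot: [0.707, 0.707, -0.0, -0.0]
ft_force: [0.9, -1.1, 0.3]
width: 0.0
grasp_force: 0.0
```

```bash
python3 - <<'E'
from workcell import sensors, eyes
import cv2,numpy as np,pickle
d={n:eyes.capture(n) for n in("scene","side")}
pickle.dump(d,open("c2.pkl","wb"))
f=lambda i:cv2.resize(i,None,fx=5,fy=5,interpolation=cv2.INTER_CUBIC)
a=f(d["scene"]["img"][135:235,250:325,::-1]);b=f(d["side"]["img"][130:230,275:355,::-1])
cv2.imwrite("pics/d.png",np.hstack([a,b]))
E
```

```text
(no output)
```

View pics/d.png

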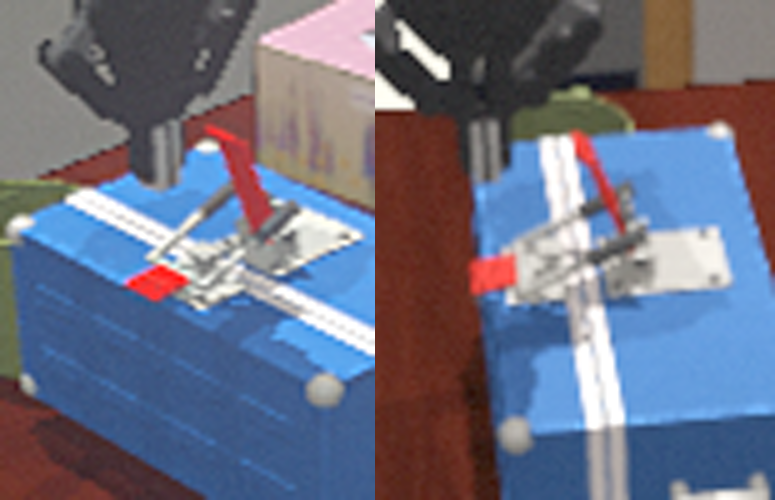

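The loop lies down with its bar in front of the keeper: tab at crop (155,282) / (492,272), lever still upright. Now I press the lever over with the closed fingertips, between the loop's rods.

Request:
servo_tool --steps '[0,0.015,0.0017,0.002,0,0,0,0,0.015,0,0.002,0,0,0,0,0.01,0,0,0,0,0,0,0.008,0,0.001,0,0,0,0,0.007,0,0.001,0,0,0,0,0.007,0,0,0,0,0]'

```text
clock: 5.5
tool_pos: [0.5435, 0.1157, 0.2123]
tcp_rot: [0.707, 0.707, -0.0, -0.0]
ft_force: [-1.8, 0.7, 1.9]
width: 0.0002
grasp_force: 0.7
```

Request:
servo_tool --steps '[0,0.007,0,-0.001,0,0,0,0,0.007,0,-0.001,0,0,0,0,0.008,0,-0.002,0,0,0]'

```text
clock: 5.8
tool_pos: [0.5653, 0.1157, 0.208]
tcp_rot: [0.707, 0.707, -0.0, -0.0]
ft_force: [-3.5, 0.2, -2.3]
width: 0.0003
grasp_force: 1.6
```

Request:
servo_tool --steps '[0,0.006,0,-0.003,0,0,0,0,0.006,0,-0.003,0,0,0,0,0.005,0,-0.003,0,0,0]'

```text
clock: 6.1
tool_pos: [0.5824, 0.1157, 0.1989]
tcp_rot: [0.707, 0.707, -0.0, -0.0]
ft_force: [-3.6, 0.0, 0.6]
width: -0.0003
grasp_force: 1.7
```

```bash
python3 - <<'E'
from workcell import sensors, eyes
import cv2,numpy as np,pickle
d={n:eyes.capture(n) for n in("scene","side")}
pickle.dump(d,open("c3.pkl","wb"))
f=lambda i:cv2.resize(i,None,fx=5,fy=5,interpolation=cv2.INTER_CUBIC)
a=f(d["scene"]["img"][135:235,250:325,::-1]);b=f(d["side"]["img"][130:230,275:355,::-1])
cv2.imwrite("pics/e.png",np.hstack([a,b]))
E
```

```text
(no output)
```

View pics/e.png

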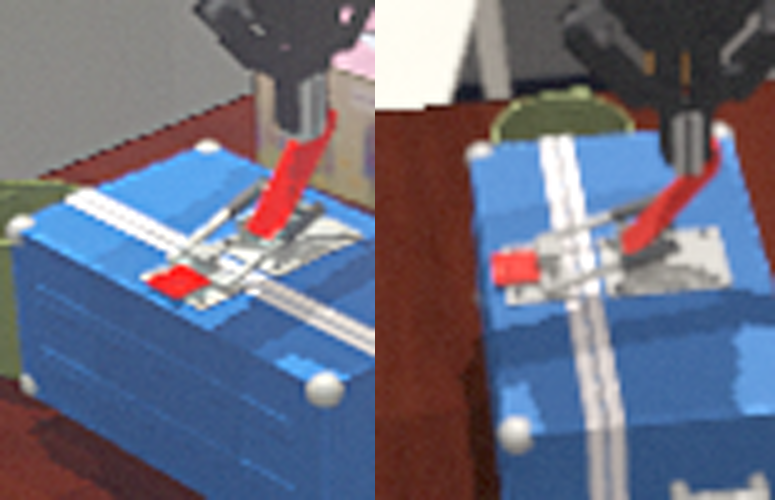

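The lever is about half over (tip at crop (325,125)); the loop lies low and is drawn against the keeper (tab at (178,280)). I'll keep pressing.

Request:
servo_tool --steps '[0,0.005,0,-0.004,0,0,0,0,0.005,0,-0.004,0,0,0,0,0.005,0,-0.005,0,0,0,0,0.004,0,-0.006,0,0,0,0,0.003,0,-0.006,0,0,0]'

```text
clock: 6.7
tool_pos: [0.6045, 0.1157, 0.1738]
tcp_rot: [0.707, 0.707, 0.0, 0.0]
ft_force: [-0.6, 0.8, 0.4]
width: 0.0001
grasp_force: 0.5
```

Request:
servo_tool --steps '[0,0.002,0,-0.006,0,0,0,0,0.002,0,-0.006,0,0,0,0,0,0,-0.004,0,0,0]'

```text
clock: 7.0
tool_pos: [0.6081, 0.1156, 0.1574]
tcp_rot: [0.707, 0.707, -0.0, -0.0]
ft_force: [-0.2, -0.5, -0.9]
width: 0.0001
grasp_force: 0.0
```

Request:
servo_tool --steps '[0,0,0,-0.003,0,0,0,0,0,0,-0.002,0,0,0]'

```text
clock: 7.2
tool_pos: [0.6082, 0.1157, 0.1556]
tcp_rot: [0.707, 0.707, 0.001, 0.0]
ft_force: [-14.8, -2.7, 31.7]
width: -0.0
grasp_force: 16.0
```

Request:
servo_tool --steps '[0,0,0,0.02,0,0,0,0,0,0,0.045,0,0,0,0,0,0,0.045,0,0,0,0,0,0,0.045,0,0,0,0,0,0,0,0,0,0,0,0,0,0,0,0,0]'

```text
clock: 7.8
tool_pos: [0.6082, 0.1157, 0.3092]
tcp_rot: [0.707, 0.707, 0.001, 0.001]
ft_force: [-0.3, -0.1, -0.6]
width: 0.0001
grasp_force: 0.0
```

```bash
python3 - <<'E'
from workcell import sensors, eyes
import cv2,numpy as np,pickle
d={n:eyes.capture(n) for n in("scene","side")}
f=lambda i:cv2.resize(i,None,fx=5,fy=5,interpolation=cv2.INTER_CUBIC)
a=f(d["scene"]["img"][135:235,250:325,::-1]);b=f(d["side"]["img"][130:230,275:355,::-1])
cv2.imwrite("pics/g.png",np.hstack([a,b]))
print(sensors.read_state()["ft_force"])
E
```

```text
[-0.3819831  -0.04887449 -0.45154578]
```

View pics/g.png

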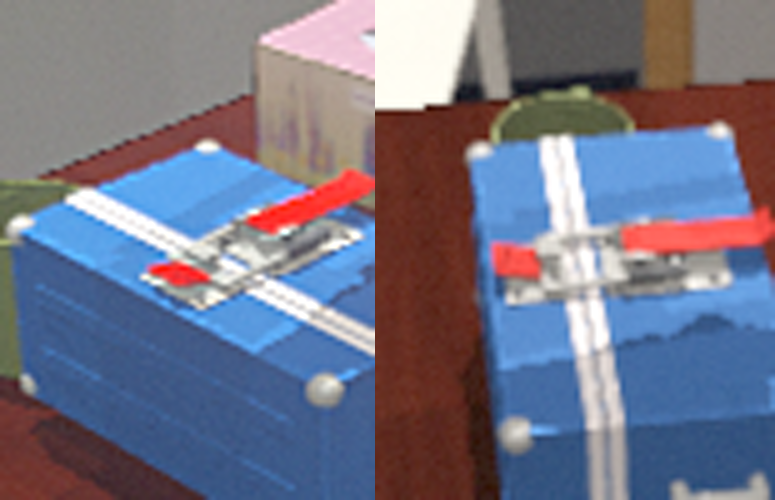

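The lever lies over with its tip at crop (365,178) / (765,222). I'll check numerically whether it is flat.

```bash
python3 - <<'E'
from h import *
d=pickle.load(open("c0.pkl","rb"));v=[.5286,.1157,.005]
for l in(0,.1,.2,.3,.4):
  o=[]
  for r in(.02,.05,.073):
    for n,(ox,oy,s) in(("scene",(250,135,0)),("side",(275,130,375))):
      P=lev(l,r)+.002*np.array([-np.sin(l),0,np.cos(l)])
      p=proj(d[n],world(v,P));o.append(((p-[ox,oy])*5+[s,0]).round().astype(int).tolist())
  print(l,o)
print("bar",[((proj(d[n],world(v,[-.0194,0,.138]))-[ox,oy])*5+[s,0]).round().tolist() for n,(ox,oy,s) in(("scene",(250,135,0)),("side",(275,130,375)))])
E
```

```text
0 [[294, 209], [673, 234], [333, 192], [729, 229], [363, 179], [772, 225]]
0.1 [[293, 206], [673, 231], [332, 184], [729, 221], [362, 167], [771, 214]]
0.2 [[292, 203], [672, 228], [331, 177], [727, 214], [360, 157], [769, 203]]
0.3 [[291, 200], [671, 225], [329, 170], [724, 207], [357, 146], [766, 192]]
0.4 [[290, 198], [669, 222], [326, 163], [721, 200], [354, 137], [761, 182]]
bar [[199.0, 264.0], [544.0, 257.0]]
```

```bash
python3 -c "
from workcell import finish_job
print(finish_job())"
```

```text
the job is handed in; nothing more can be done
None
```

The job is handed in. In the last images the lid is shut, the loop's bar is hooked on the keeper and the lever lies flat to within measurement; the arm stood clear and the mug, stapler and calculator were left alone. Pushing the lid against its stop peaked at about 107 N at the wrist, under the 120 N limit.

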